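# Latch the packed teal instrument case

### The arm

A 7-joint arm with a two-finger parallel gripper is mounted at the origin on the work surface. World frame = base frame: x ahead of the robot, y to its left, z up, the work surface at z = 0. Lengths are in m, angles in rad, forces in N, time in s.
With the tool pointing down it reaches from about 0.425 to 1.025 m from the base axis. Payload 9.4 kg.
Tool frame: the origin (TCP) lies at the very end of the fingers, on their centre line; the grasp point (between the pads) lies 19 mm behind it; z points along the fingers, x is the direction in which the jaws open and shut, and the axes are right-handed (so a half turn about z gives the same grasp; the last joint's range is limited). The gripper opens to 93 mm and grips with 3 to 60 N. Pads are 15 mm wide; open, the fingers measure 128 mm over their backs; the gripper's body (75 mm by 188 mm) begins 65 mm behind the grasp point.
Start: joints at [1.153, 0.599, -0.003, 1.599, 0.002, 0.943, -0.08], TCP at [0.242, -0.683, 0.219] pointing down, gripper open.
Joint ranges: [-2.57, 2.57], [-0.35, 1.97], [-1.29, 1.29], [0.11, 2.56], [-1.05, 4.19], [0.11, 1.86], [-2.63, 2.63]. Speed limits (rad/s): [2.22, 2.22, 3.01, 3.01, 3.14, 3.14, 3.14].

### API

Orientations are given as a unit quaternion [w, x, y, z].
In Python, from workcell import readout, viewer, workorder gives the robot as it stands.
- The arm moves only by the shell command python3 -m inch 'ROWS' [FORCE]. ROWS is JSON, a list of rows, each a list of 7 numbers: the shift along the tool's x, y, z in m, then the turn, a rotation vector about the tool's x, y, z in rad, then the closure, from -1 (fully open) to 1 (shut). In form: [[tx, ty, tz, ax, ay, az, fingers], ...]. A call has 1 to 12 rows; each row shifts and turns the commanded pose from where the row before left it, along the tool's axes as they then stand; what a row does not reach is not made up. A row lasts 1/10 s, in which the tool goes at most 50 mm and 8.59 degrees, less where a joint would pass 70% of its speed; a pose out of reach is approached as far as the arm can. A call is refused whole if a number of a shift passes 0.05 or a number of a turn 0.15, either way. A call with a gripper value outside its range is refused whole. The fingers move at their own pace and stop on an object; FORCE is the grip in N (left out, the last holds). Time passes only in rows, so rows that do not move let the fingers close. It gives the time, the measured TCP pose, the force and the opening at its end, in the units of the state.
- readout.read_state(): the state, without advancing time (a new reading comes with each control period).
- viewer.grab_frame(name): name is "scene" or "side" or "wrist"; returns a dict with "pixels" (480x640x3 uint8, red, green, blue), "camera_matrix" (3x3 intrinsics, pixels), "D" ([k1, k2, p1, p2, k3] as OpenCV has them; the pictures are not rectified), "pose" (4x4, takes a point from camera to world coordinates). Camera axes: x right, y up, looking along -z (the intrinsics and any distortion apply to the point x, -y, -z); pixel columns grow to the right and rows downward; lengths in m; the calibration is good to about 2 mm. A picture is of the moment at which its call begins. There is no depth.
- workorder.finish_job(): hands the job in, once; it reports no verdict.
The state is a dict: "t": time; "joints": joint angles; "qvel": joint speeds; "tau": joint torques, N m; "position": TCP position; "tool_rot": TCP orientation; "ft_force": force on the tool from outside, world axes, zero at the start; "torque": the same for the moment, N m; "width": opening from 0.0 (shut) to 1.0 (fully open).
Only numpy, scipy, OpenCV 4.12 (cv2) and the standard library are available. Lean on these libraries where they do the work, as an engineer would, in place of code of your own. Each camera call takes 0.05 s, during which the arm holds its last target.

### The job

At the tattoo booth the teal-lidded instrument case is packed: shut its latch. With the black lever still standing up, tip the red bar of the latch's bail over and down behind the steel keeper on the teal lid, then press the lever over, away from the keeper, until it lies fully flat so that the lid is drawn tight. Do not touch the empty grey-lidded case, and leave the squeeze bottle where it stands.

Things in the scene. Friction and masses are not known exactly. Their poses are not given: they have to be found in the camera images.
- teal_case: Aluminium case, 230 x 130 mm, fixed, with a teal sliding lid. Origin: centre of its underside; x points from the latch end to the lid end, y left, z up. Near half (x -115 to +2 mm): deck 50 mm high, carrying the latch's black lever, hinged about y at x -20, height 66 mm. Far half (x +7 to +119): teal lid, top 58 mm high.
- keeper (a point): Foot of the keeper's far face (case x +21, y 0, height 58 mm; axes as the case's). Keeper: steel hook plate on the lid, 26 mm wide, 5 mm thick (from this point towards -x), 16 mm high, at its top a lip that overhangs 3 mm towards +x. The bar belongs on its +x side, down on the lid.
- bail_bar (a point): Middle of the red crossbar, 10 mm thick, 52 mm long along the case's y, ending a U-shaped wire bail 62 mm long. The bail hinges on the lever, 22 mm from the lever's hinge, 0.14 rad below the paddle's line when flat. It starts upright (80 to 106 degrees from the lid), about 150 mm high, above the lever's tip. Nudged towards the lid (under 1 N) it falls over and lands behind the keeper, 63 mm high.
- lever (a joint): Black paddle 60 mm long from its hinge, 26 wide, 5 thick. Angle (rad): 0 = flat at its stop, pointing to the case's -x, level, 66 mm high (shut); start 1.4 to 1.65, upright. Tip: case x = -20 - 60 cos(angle), height 66 + 60 sin(angle) mm. Stays where left; 1 to 6 N at its end moves it. Hooked, it passes center at about 0.2 and then pulls itself shut.
- teal_lid (a joint): How far the lid is drawn towards the case's -x against its springy seal, 3 N per mm (m): 0 = loose, 0.005 to 0.006 = latched. It springs back unless the latch holds it.
- grey_case: The other, empty case: same build, grey lid slid 45 mm farther back (to x +164 mm), latch standing open (up to 155 mm high). Fixed. Origin and axes as on the teal case. Not to be touched.
- wash_bottle: Squeeze bottle, clear with a black band and white bent spout, 60 mm across, 175 mm high, origin at the centre of its base. Stays where it is.
Not all that is in view belongs to the job. What is shaped like the wash_bottle but yellow is not meant.

How it is judged:
On the way:
1. the red bar lies down behind the keeper while the lever still stands up (x of bail_bar in the frame of teal_case above 0.022 m and height (world z) of bail_bar below 0.068 m and value of joint lever above 0.8 rad), for 0.2 s.
At the end, for the whole second after the job is handed in: The lever lies flat (joint below 0.1 rad), the red bar sits behind the keeper (more than 15 mm towards the lid from the case's centre, below 72 mm), the lid is held drawn by more than 2 mm against its seal, and the squeeze bottle is at rest (value of joint lever below 0.1 rad and value of joint teal_lid above 0.002 m and x of bail_bar in the frame of teal_case above 0.015 m and height (world z) of bail_bar below 0.072 m and linear speed of wash_bottle below 0.02 m/s); the robot touches nothing.
It fails at once if the grey case is touched (over 2 N) (contact force between any of the arm, the fingers and grey_case above 2 N).
It fails at once if the squeeze bottle is moved more than 20 mm (distance of wash_bottle from where it was at the start of the episode above 0.02 m).
It also fails if it takes over 35 s, if anything falls off the work surface, if the arm or the gripper's body presses on something with over 40 N, if the wrist force passes 120 N, or if a joint passes its speed limit or range.

## Working session

There is one attempt and no reset: what is moved stays moved. The work goes in short steps, Python scripts to look and compute and a shell command to move; the robot and the scene stay as the last step left them, time stands still between calls to the robot, and variables do not carry over. Pictures are saved under pics/ and viewed, and the job is handed in when it is done.

```bash
ls; mkdir -p pics; python3 - <<'E'
from workcell import readout, viewer
import cv2, numpy as np
print(readout.read_state())
for n in ("scene","side","wrist"):
    f=viewer.grab_frame(n); cv2.imwrite(f"pics/{n}0.png",f["pixels"][:,:,::-1]); print(n,f["camera_matrix"],f["D"],f["pose"])
    np.savez(f"pics/{n}0.npz",K=f["camera_matrix"],D=f["D"],P=f["pose"])
E
```

```text
pics
{'t': 0.0, 'joints': array([ 1.1532882 ,  0.60014448, -0.00253872,  1.60014104,  0.00180276,
        0.94289892, -0.07979721]), 'qvel': array([-3.15770070e-05, -2.45529667e-04,  7.76568692e-04, -1.54717430e-04,
        1.15239569e-03, -6.51002354e-04, -9.72885553e-04]), 'tau': array([-1.14444651e-03, -7.65066147e+01,  1.49688900e+00, -2.52350807e+01,
       -5.23895107e-02,  1.68686046e-02,  1.30400340e-04]), 'position': array([ 0.24214214, -0.68283865,  0.21774207]), 'tool_rot': array([-3.95232118e-04,  8.16793671e-01, -5.76929344e-01, -6.89629423e-04]), 'ft_force': array([-0.30586912, -0.1685086 ,  0.67799442]), 'torque': array([-0.01361052, -0.00119738, -0.05537025]), 'width': 1.005853295582195}
scene [[475.29928314   0.         322.43326191]
 [  0.         475.29928314 239.25273948]
 [  0.           0.           1.        ]] [0.01523447 0.         0.         0.         0.        ] [[-0.7875751  -0.38130165  0.48408109  1.04208986]
 [ 0.61621543 -0.48478065  0.62069821  0.48342868]
 [-0.00200011  0.7871447   0.61676513  0.64127876]
 [ 0.          0.          0.          1.        ]]
side [[445.04404437   0.         324.81824809]
 [  0.         445.04404437 233.92228608]
 [  0.           0.           1.        ]] [-0.05142224  0.          0.          0.          0.        ] [[-0.74919254  0.30001085 -0.59051166  0.05718026]
 [-0.66216546 -0.36042246  0.65698749  0.45002602]
 [-0.01573029  0.88322655  0.46868264  0.49274744]
 [ 0.          0.          0.          1.        ]]
wrist [[393.49327223   0.         318.00369004]
 [  0.         393.49327223 247.05153192]
 [  0.           0.           1.        ]] [-0.03600261  0.          0.          0.          0.        ] [[ 0.33302905  0.91110824  0.24284444  0.30915557]
 [-0.94291534  0.32221008  0.08421002 -0.65830407]
 [-0.00152248 -0.25702613  0.96640325  0.3846466 ]
 [ 0.          0.          0.          1.        ]]
```

View pics/scene0.png

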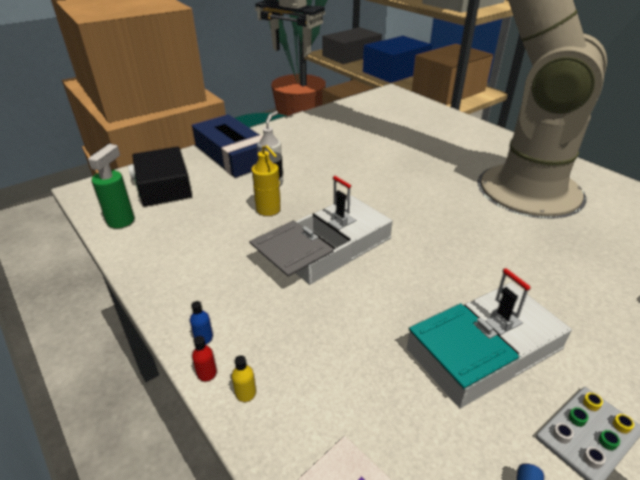

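View pics/side0.png

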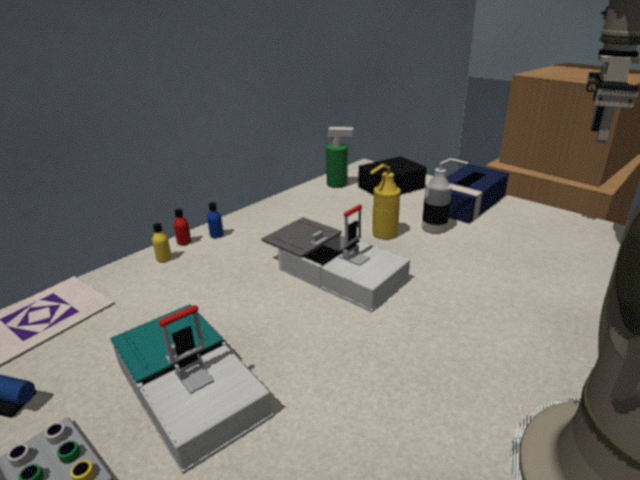

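View pics/wrist0.png

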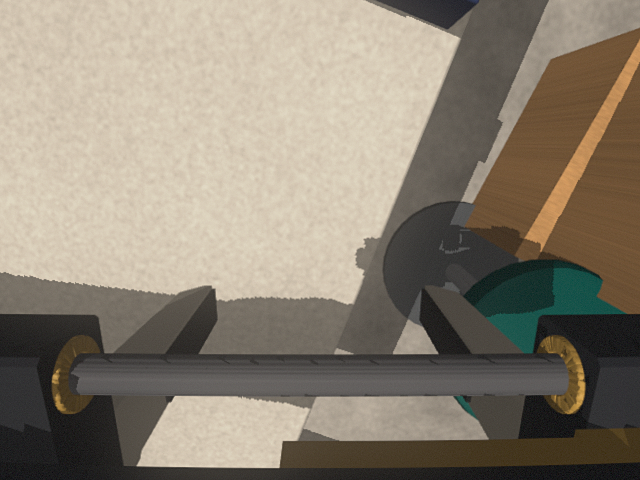

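```bash
python3 - <<'E'
import cv2
a=cv2.imread("pics/scene0.png")[260:410,395:585]; cv2.imwrite("pics/sc.png",cv2.resize(a,None,fx=4,fy=4,interpolation=cv2.INTER_CUBIC))
a=cv2.imread("pics/side0.png")[295:465,100:290]; cv2.imwrite("pics/sd.png",cv2.resize(a,None,fx=3.5,fy=3.5,interpolation=cv2.INTER_CUBIC))
E
```

```text
(no output)
```

View pics/sc.png

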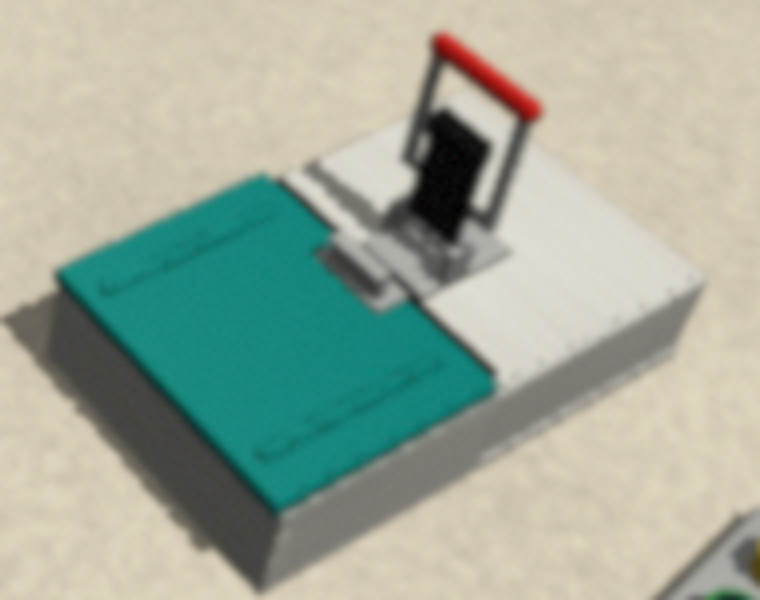

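View pics/sd.png

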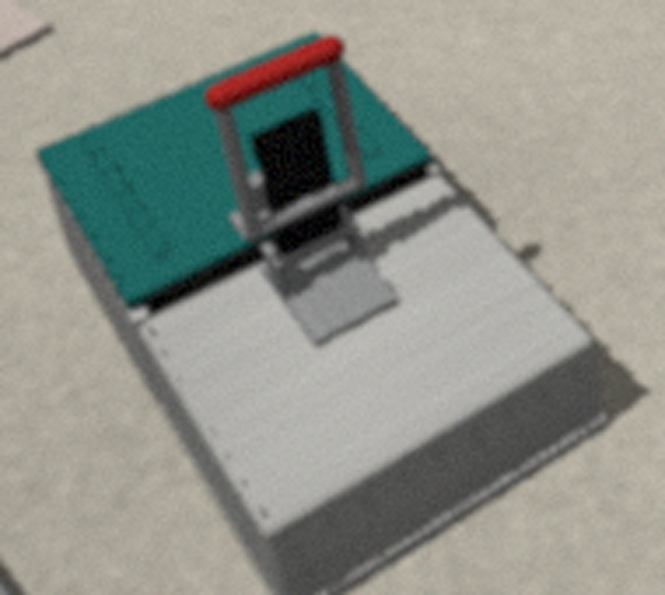

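```bash
cat > h.py <<'E'
import numpy as np, cv2
def proj(n,X):
    d=np.load(f"pics/{n}.npz"); P=np.linalg.inv(d["P"]); c=np.atleast_2d(X)@P[:3,:3].T+P[:3,3]
    c=c*[1,-1,-1]
    return cv2.projectPoints(c,np.zeros(3),np.zeros(3),d["K"],d["D"])[0][:,0]
def case(p,X):
    X=np.atleast_2d(X);c,s=np.cos(p[2]),np.sin(p[2])
    return np.c_[p[0]+c*X[:,0]-s*X[:,1],p[1]+s*X[:,0]+c*X[:,1],X[:,2]]
E
python3 - <<'E'
from h import *
from scipy.optimize import least_squares as LS
S={(119,65,58):(282,512),(119,-65,58):(60,275),(7,65,58):(495,378),(7,-65,58):(275,178),(-115,65,50):(703,285)}
D={(-115,65,50):(270,530),(-115,-65,50):(598,345),(119,65,58):(40,150),(119,-65,58):(315,37),(7,65,58):(130,302),(7,-65,58):(430,168)}
XS=np.array(list(S))/1e3;uS=np.array(list(S.values()))/4+[395,260]
XD=np.array(list(D))/1e3;uD=np.array(list(D.values()))/3.5+[100,295]
f=lambda p:np.r_[(proj("scene0",case(p,XS))-uS).ravel(),(proj("side0",case(p,XD))-uD).ravel()]
best=min((LS(f,[.6,.1,a]) for a in (-2,-1,0,1,2)),key=lambda r:r.cost)
p=best.x;print(p,best.fun.round(1)); np.save("pics/case.npy",p)
# bar: ends & bail angle
bs=np.array([(440,42),(537,112)])/4+[395,260]; bd=np.array([(337,47),(215,98)])/3.5+[100,295]
def g(q):
    X=[[q[0],-.026,q[1]],[q[0],.026,q[1]]]
    return np.r_[(proj("scene0",case(p,X))-bs).ravel(),(proj("side0",case(p,X))-bd).ravel()]
r=LS(g,[-.02,.15]);print("bar case x,z",r.x,r.fun.round(1))
ls=np.array([(432,118),(490,148)])/4+[395,260]; ld=np.array([(322,112),(255,133)])/3.5+[100,295]
def g2(q):
    X=[[-.02-.06*np.cos(q[0])+.0025*np.sin(q[0])*k,s*.013,.066+.06*np.sin(q[0])] for k in(0,) for s in(-1,1)]
    return np.r_[(proj("scene0",case(p,X))-ls).ravel(),(proj("side0",case(p,X))-ld).ravel()]
r=LS(g2,[1.5]);print("lever",r.x,r.fun.round(1))
print("grey?",)
E
```

```text
[ 0.50643619  0.24351011 -0.14886965] [ 0.2 -1.2 -0.9 -2.6  3.   0.9 -2.  -3.   3.4 -2.6 -1.7  2.   0.  -2.3
 -2.1 -0.4  0.3 -2.6 -1.4 -0.1  0.8 -4.9]
bar case x,z [-0.02127768  0.14959449] [-1.2 -1.5  1.3  1.5  1.9 -1.1 -2.7  1.5]
lever [1.61761292] [ 1.6 -3.4  0.1 -0.6 -1.7 -2.3 -1.7  0.3]
grey?
```

```bash
python3 - <<'E'
from h import *
from scipy.optimize import least_squares as LS
S={(119,65,58):(282,512),(119,-65,58):(60,275),(7,65,58):(495,378),(7,-65,58):(275,178),(-115,65,50):(703,285)}
D={(-115,65,50):(270,530),(-115,-65,50):(598,345),(119,65,58):(40,150),(119,-65,58):(315,37),(7,65,58):(130,302),(7,-65,58):(430,168)}
XS=np.array(list(S))/1e3;uS=np.array(list(S.values()))/4+[395,260]
XD=np.array(list(D))/1e3;uD=np.array(list(D.values()))/3.5+[100,295]
for cams in ("s","d","sd"):
  def f(p):
    k=np.array([p[4],p[3],1]); 
    return np.r_[(proj("scene0",case(p,XS*k))-uS).ravel()*("s" in cams),(proj("side0",case(p,XD*k))-uD).ravel()*("d" in cams)]
  r=LS(f,[.5,.24,-.15,1,1]);print(r.x.round(4),r.fun.round(1))
# visual check
p=np.load("pics/case.npy")
for n in("scene0","side0"):
  im=cv2.imread(f"pics/{n}.png"); im=cv2.resize(im,None,fx=3,fy=3,interpolation=cv2.INTER_CUBIC)
  for pp,col in((p,(255,0,255)),(r.x,(0,255,255))):
    for x0,x1,z in((-.115,.002,.05),(.007,.119,.058),(-.115,.115,0)):
      q=proj(n,case(pp,[[x0,-.065,z],[x1,-.065,z],[x1,.065,z],[x0,.065,z]]))
      cv2.polylines(im,[np.int32(q*3+1)],True,col,1)
    q=proj(n,case(pp,[[.021,-.013,.058],[.021,.013,.058],[.021,.013,.074],[.021,-.013,.074]])); cv2.polylines(im,[np.int32(q*3+1)],True,col,1)
  y,x=(250,390) if n=="scene0" else (290,90)
  cv2.imwrite(f"pics/ov_{n}.png",im[y*3:y*3+570,x*3:x*3+620])
E
```

```text
[ 0.5111  0.2458 -0.1504  0.9487  0.974 ] [-0.7 -1.1  0.9  0.2  0.8  1.8 -1.2  0.1  0.2 -1.  -0.  -0.  -0.  -0.
 -0.  -0.  -0.  -0.  -0.  -0.  -0.  -0. ]
[ 0.5034  0.2445 -0.1516  0.9596  0.9829] [ 0.  -0.   0.  -0.   0.  -0.   0.  -0.   0.  -0.   0.1  1.7 -1.7 -0.3
  0.6  0.6  0.1 -0.4  1.   0.5 -0.  -2.8]
[ 0.5063  0.2443 -0.1505  0.9591  0.9929] [-0.3 -2.6  0.9 -1.5  2.1 -0.  -0.4 -1.9  2.2 -3.2 -0.5  0.8 -2.5 -1.1
 -0.4 -0.7 -1.2 -1.4  0.1 -0.7 -1.1 -3.8]
```

View pics/ov_scene0.png

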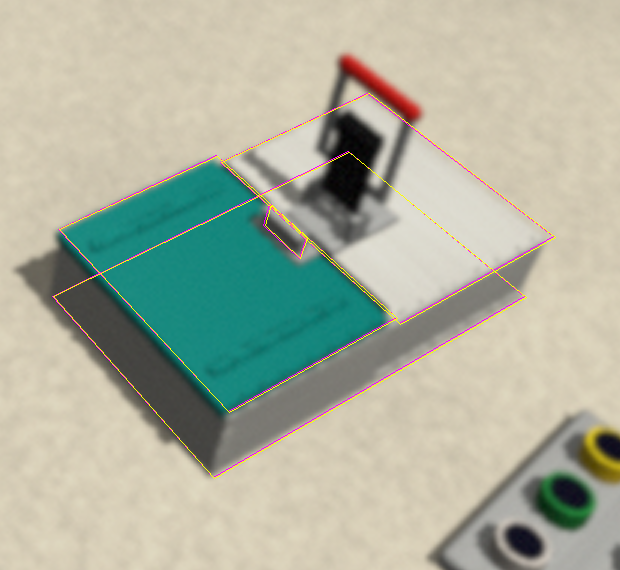

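View pics/ov_side0.png

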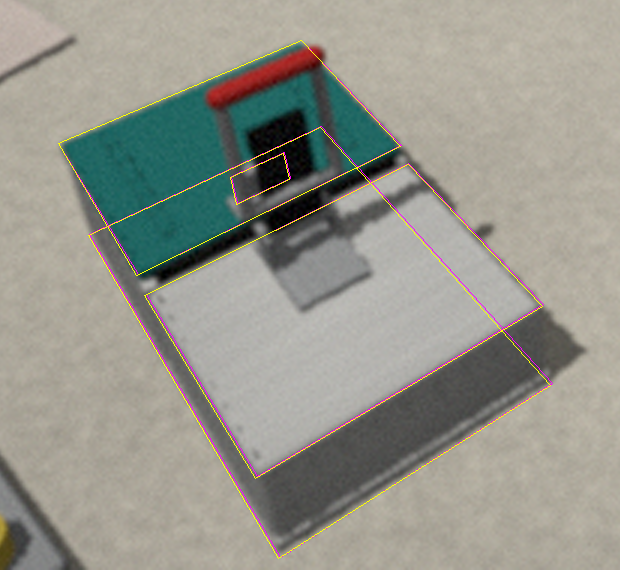

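```bash
python3 -m inch '[[0,0,-0.03,0,0,-0.15,1],[0,0,-0.03,0,0,-0.15,1],[0,0,-0.02,0,0,-0.15,1],[0,0,0,0,0,-0.15,1],[0,0,0,0,0,-0.15,1],[0,0,0,0,0,-0.15,1],[0,0,0,0,0,-0.15,1],[0,0,0,0,0,-0.03,1],[0,0,0,0,0,0,1]]' 20
cat > st.py <<'E'
from h import *
from workcell import readout
from scipy.spatial.transform import Rotation as R
s=readout.read_state();p=np.load("pics/case.npy")
M=R.from_quat(np.roll(s["tool_rot"],-1)).as_matrix()
d=s["position"][:2]-p[:2];c,k=np.cos(p[2]),np.sin(p[2])
print("t",s["t"],"case xy",(c*d[0]+k*d[1]).round(4),(-k*d[0]+c*d[1]).round(4),"z",s["position"][2].round(4),"tool x yaw rel case",np.degrees(np.arctan2(M[1,0],M[0,0])-p[2]).round(2),"zaxis",M[:,2].round(3),"F",s["ft_force"].round(2),"w",round(s["width"],3),"j",s["joints"].round(2))
E
python3 st.py
```

```text
t: 1.05
position: [0.242, -0.6833, 0.2983]
tool_rot: [-0.0, 0.997, -0.076, -0.0]
ft_force: [0.0, 0.0, 0.6]
width: 0.277
t 1.05 case xy -0.124 -0.9557 z 0.2983 tool x yaw rel case -0.23 zaxis [-0.     0.001 -1.   ] F [0.01 0.01 0.57] w 0.277 j [ 1.33  0.55 -0.29  1.5   0.16  1.12  0.85]
```

```bash
python3 -m inch '[[0.018,-0.046,0,0,0,0,1],[0.018,-0.046,0,0,0,0,1],[0.018,-0.046,0,0,0,0,1],[0.018,-0.046,0,0,0,0,1],[0.018,-0.046,0,0,0,0,1],[0.018,-0.046,0,0,0,0,1],[0.018,-0.046,0,0,0,0,1],[0.018,-0.046,0,0,0,0,1],[0.01,-0.046,0,0,0,0,1],[0,-0.046,0,0,0,0,1],[0,-0.046,0,0,0,0,1],[0,-0.046,0,0,0,0,1]]'; python3 st.py
```

```text
t: 2.25
position: [0.4772, -0.1586, 0.2988]
tool_rot: [0.0, 0.997, -0.077, 0.0]
ft_force: [0.5, -0.4, 0.8]
width: 0.008
t 2.25 case xy 0.0307 -0.402 z 0.2988 tool x yaw rel case -0.29 zaxis [ 0. -0. -1.] F [ 0.48 -0.44  0.79] w 0.008 j [ 0.57  0.27 -0.46  1.98  0.15  0.92 -0.11]
```

```bash
python3 -m inch '[[-0.012,-0.045,0,0,0,0,1],[-0.012,-0.045,0,0,0,0,1],[-0.012,-0.045,0,0,0,0,1],[-0.012,-0.045,0,0,0,0,1],[-0.012,-0.045,0,0,0,0,1],[-0.012,-0.045,0,0,0,0,1],[-0.012,-0.045,0,0,0,0,1],[-0.012,-0.045,0,0,0,0,1],[-0.012,-0.03,0,0,0,0,1],[0,0,0,0,0,0,1]]'; python3 st.py
python3 - <<'E'
from h import *
from workcell import viewer
for n in ("scene","side","wrist"):
    f=viewer.grab_frame(n); cv2.imwrite(f"pics/{n}1.png",f["pixels"][:,:,::-1])
    np.savez(f"pics/{n}1.npz",K=f["camera_matrix"],D=f["D"],P=f["pose"])
E
```

```text
t: 3.25
position: [0.4271, 0.2461, 0.299]
tool_rot: [-0.001, 0.997, -0.073, -0.0]
ft_force: [-0.5, -0.3, 0.2]
width: 0.006
t 3.25 case xy -0.0789 -0.0092 z 0.299 tool x yaw rel case 0.1 zaxis [-0.     0.003 -1.   ] F [-0.47 -0.26  0.19] w 0.006 j [-0.12  0.28 -0.65  1.99  0.21  0.93 -1.02]
```

View pics/side1.png

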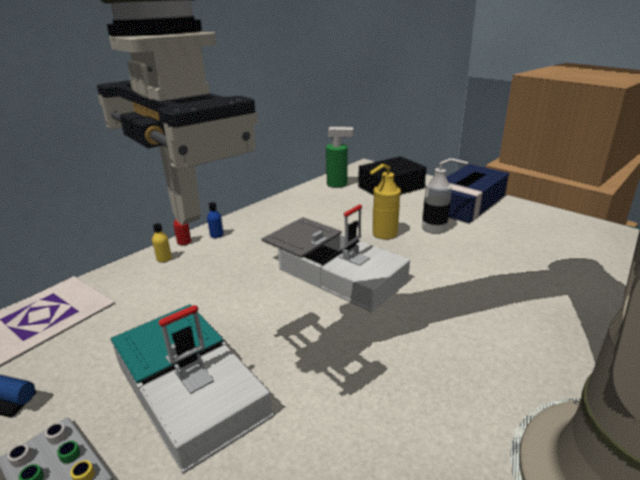

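View pics/wrist1.png

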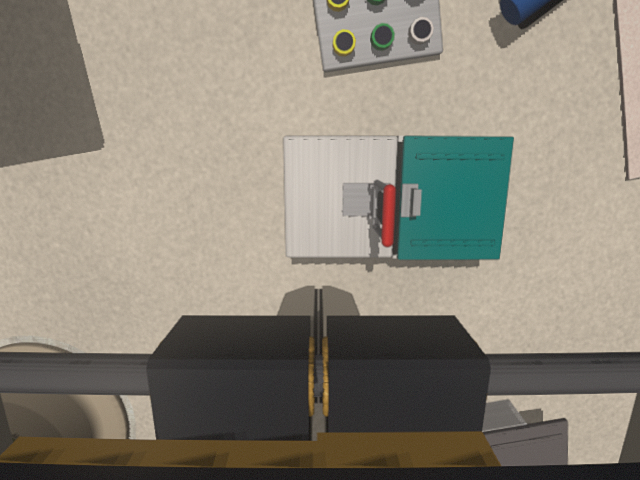

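```bash
python3 - <<'E'
from h import *
from scipy.optimize import least_squares as LS
p=np.load("pics/case.npy")
X=np.array([[-.115,.065,.05],[-.115,-.065,.05],[.119,.065,.058],[.119,-.065,.058],[.007,.065,.058],[.007,-.065,.058]])
u=np.array([(284,136),(288,258),(513,137),(499,259),(403,136),(397,258)])
print((proj("wrist1",case(p,X))-u).round(1).tolist())
r=LS(lambda q:(proj("wrist1",case(q,X))-u).ravel(),p);print(r.x,r.fun.round(1))
b=np.array([(390,186),(388,246)])
for q in(p,r.x):
  rr=LS(lambda v:(proj("wrist1",case(q,[[v[0],.026,.15],[v[0],-.026,.15]]))-b).ravel(),[-.02]);print(rr.x,rr.fun)
E
```

```text
[[-3.1, 0.3], [-4.0, 0.6], [-0.2, -0.7], [-0.4, 1.0], [-0.8, -0.1], [-0.8, 2.4]]
[ 0.50810109  0.24372421 -0.14894685] [-1.5 -0.2 -2.5  0.2  1.4 -1.1  1.1  0.6  0.8 -0.6  0.7  2. ]
[-0.01964164] [ 0.34109701 -1.39089562 -0.35183158  1.63373965]
[-0.02127675] [ 0.34229934 -1.97170376 -0.35531379  1.09806454]
```

```bash
python3 -m inch '[[0,-0.009,0.04,0,0,0,1],[0,0,0.04,0,0,0,1],[0,0,0.04,0,0,0,1],[0,0,0.039,0,0,0,1],[0,0,0,0,0,0,1],[0,0,0,0,0,0,1]]'; python3 st.py
python3 - <<'E'
from h import *
from workcell import viewer
o=[]
for n,(y,x) in (("scene",(230,380)),("side",(260,60))):
    f=viewer.grab_frame(n); a=f["pixels"][:,:,::-1][y:y+200,x:x+200]; o.append(cv2.resize(a,None,fx=2,fy=2,interpolation=cv2.INTER_CUBIC))
cv2.imwrite("pics/pair2.png",np.hstack(o))
E
```

```text
t: 4.0
position: [0.4302, 0.2492, 0.14]
tool_rot: [0.001, 0.997, -0.076, -0.0]
ft_force: [-0.5, 0.4, 0.8]
width: 0.005
t 4.0 case xy -0.0762 -0.0057 z 0.14 tool x yaw rel case -0.18 zaxis [-0.001 -0.001 -1.   ] F [-0.51  0.38  0.77] w 0.005 j [-0.26  0.49 -0.52  2.17  0.44  0.59 -1.25]
```

View pics/pair2.png

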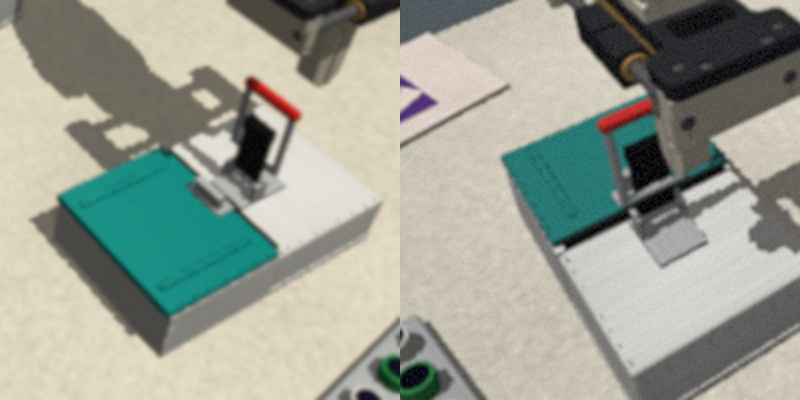

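```bash
python3 -m inch '[[0.012,-0.006,0,0,0,0,1],[0.012,0,0,0,0,0,1],[0.008,0,0,0,0,0,1],[0.008,0,0,0,0,0,1],[0.008,0,0,0,0,0,1],[0.008,0,0,0,0,0,1],[0,0,0,0,0,0,1]]'; python3 st.py
cat > pair.py <<'E'
from h import *
from workcell import viewer
import sys
o=[]
for n,(y,x) in (("scene",(230,380)),("side",(260,60))):
    f=viewer.grab_frame(n); a=f["pixels"][:,:,::-1][y:y+200,x:x+200]; o.append(cv2.resize(a,None,fx=2,fy=2,interpolation=cv2.INTER_CUBIC))
cv2.imwrite(f"pics/pair{sys.argv[1]}.png",np.hstack(o))
E
python3 pair.py 3
```

```text
t: 4.8
position: [0.4873, 0.2474, 0.1394]
tool_rot: [-0.0, 0.997, -0.076, 0.0]
ft_force: [0.7, -0.7, 0.6]
width: 0.002
t 4.8 case xy -0.0195 0.001 z 0.1394 tool x yaw rel case -0.13 zaxis [ 0.  0. -1.] F [ 0.66 -0.69  0.61] w 0.002 j [-0.21  0.54 -0.52  2.06  0.44  0.65 -1.17]
```

View pics/pair3.png

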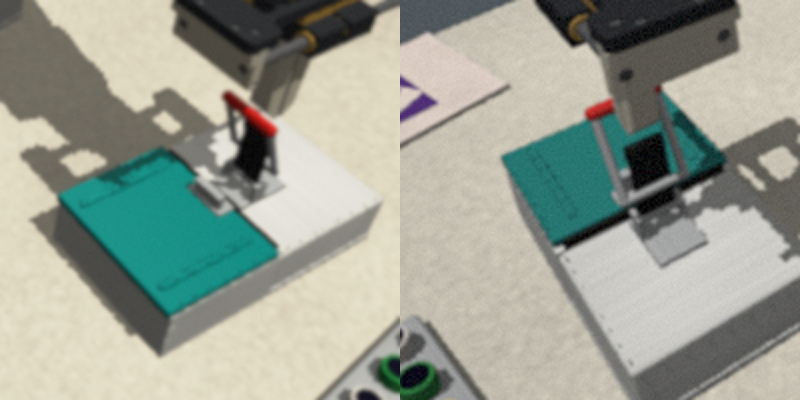

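The red bar (scene crop about (250,113)) is tipping towards the lid with the lever still upright; push further.

```bash
python3 -m inch '[[0.008,0,0,0,0,0,1],[0.008,0,0,0,0,0,1],[0.008,0,0,0,0,0,1],[0.008,0,0,0,0,0,1],[0,0,0,0,0,0,1],[0,0,0,0,0,0,1],[0,0,0,0,0,0,1]]'; python3 st.py
python3 pair.py 4
```

```text
t: 5.6
position: [0.5175, 0.243, 0.1395]
tool_rot: [0.0, 0.997, -0.075, -0.0]
ft_force: [0.5, -1.0, -0.2]
width: 0.008
t 5.6 case xy 0.011 0.0011 z 0.1395 tool x yaw rel case -0.05 zaxis [-0. -0. -1.] F [ 0.51 -0.96 -0.21] w 0.008 j [-0.18  0.57 -0.52  2.    0.44  0.68 -1.13]
```

View pics/pair4.png

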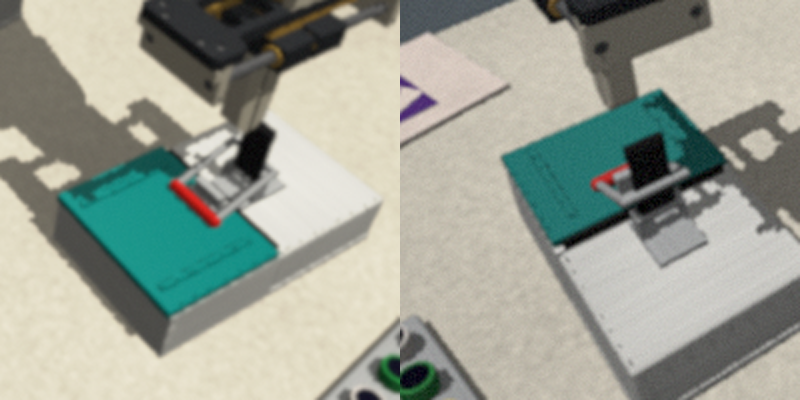

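```bash
python3 - <<'E'
from h import *
p=[.507,.2436,-.149]
for X in ([[.026,-.026,.063],[.026,.026,.063]],[[.018,-.026,.08],[.018,.026,.08]]):
  print((proj("scene0",case(p,X))-[380,230])*2,(proj("side0",case(p,X))-[60,260])*2)
E
```

```text
[[180.03406863 177.44662822]
 [227.69239469 221.33063152]] [[264.85461435 160.67708516]
 [195.28940381 193.64253807]]
[[191.52068038 159.28626041]
 [240.23194211 202.71238783]] [[265.96013839 147.994167  ]
 [194.82354119 181.15948034]]
```

```bash
python3 -m inch '[[0,0.001,0.015,0,0,0,1],[0,0,0.012,0,0,0,1],[0,0,0,0,0,0,1],[-0.008,0,0,0,0,0,1],[-0.008,0,0,0,0,0,1],[-0.008,0,0,0,0,0,1],[-0.008,0,0.002,0,0,0,1],[-0.008,0,0.003,0,0,0,1],[0,0,0,0,0,0,1]]'; python3 st.py
python3 pair.py 5
```

```text
t: 6.6
position: [0.4767, 0.2482, 0.1075]
tool_rot: [0.0, 0.997, -0.074, -0.0]
ft_force: [0.5, 0.7, -0.6]
width: 0.005
t 6.6 case xy -0.0301 0.0002 z 0.1075 tool x yaw rel case 0.01 zaxis [-0.001 -0.    -1.   ] F [ 0.49  0.67 -0.63] w 0.005 j [-0.25  0.58 -0.48  2.1   0.48  0.57 -1.23]
```

View pics/pair5.png

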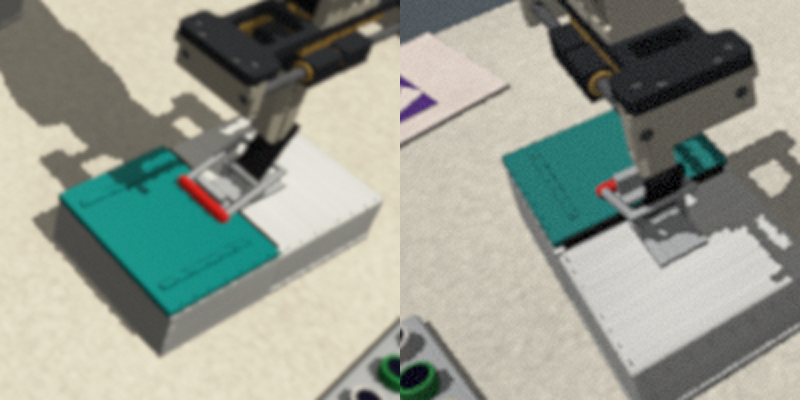

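```bash
python3 -m inch '[[-0.005,0,0.004,0,0,0,1],[-0.005,0,0.005,0,0,0,1],[-0.004,0,0.005,0,0,0,1],[-0.004,0,0.006,0,0,0,1],[-0.003,0,0.005,0,0,0,1],[-0.002,0,0.005,0,0,0,1],[0,0,0,0,0,0,1]]'; python3 st.py
python3 pair.py 6
```

```text
t: 7.4
position: [0.4547, 0.2512, 0.0768]
tool_rot: [0.0, 0.997, -0.075, -0.001]
ft_force: [-0.1, -0.1, 0.5]
width: 0.006
t 7.4 case xy -0.0524 -0.0 z 0.0768 tool x yaw rel case -0.03 zaxis [-0.001 -0.001 -1.   ] F [-0.12 -0.14  0.5 ] w 0.006 j [-0.32  0.6  -0.42  2.17  0.54  0.47 -1.31]
```

View pics/pair6.png

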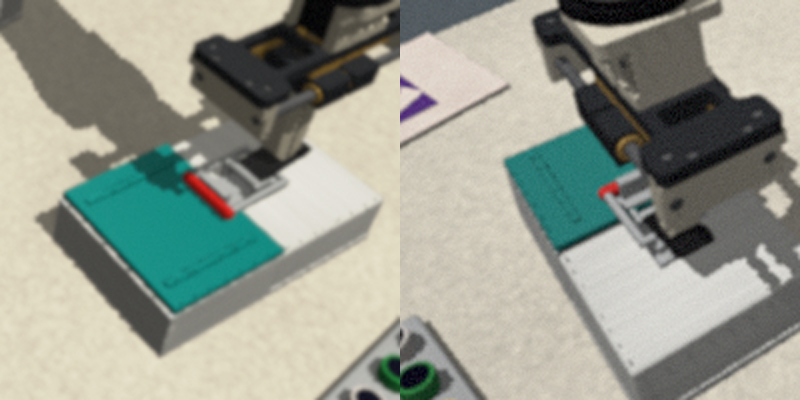

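```bash
python3 -m inch '[[-0.002,0,0.004,0,0,0,1],[0,0,0.003,0,0,0,1],[0,0,0.002,0,0,0,1],[0,0,0,0,0,0,1]]'; python3 st.py
```

```text
t: 7.9
position: [0.4531, 0.2516, 0.0687]
tool_rot: [0.0, 0.997, -0.075, -0.0]
ft_force: [-1.0, -0.2, 5.1]
width: 0.005
t 7.9 case xy -0.0539 0.0001 z 0.0687 tool x yaw rel case -0.06 zaxis [-0. -0. -1.] F [-0.99 -0.2   5.06] w 0.005 j [-0.33  0.62 -0.41  2.17  0.55  0.45 -1.33]
```

The tool now meets 5 N at z 68.7 mm, which is the top of a flat lever. I'll press slightly more, then retreat.

```bash
python3 -m inch '[[0,0,0.002,0,0,0,1],[0,0,0,0,0,0,1]]'; python3 st.py; python3 -m inch '[[0,0,-0.02,0,0,0,1],[0,0,-0.04,0,0,0,1],[-0.02,0,-0.04,0,0,0,1],[-0.03,0.04,-0.04,0,0,0,1],[0,0.04,-0.03,0,0,0,1],[0,0.04,0,0,0,0,1],[0,0,0,0,0,0,1],[0,0,0,0,0,0,1]]'; python3 pair.py 7;python3 st.py
python3 - <<'E'
from h import *
from workcell import viewer
f=viewer.grab_frame("wrist"); cv2.imwrite("pics/wrist7.png",f["pixels"][:,:,::-1])
f=viewer.grab_frame("side"); cv2.imwrite("pics/side7.png",f["pixels"][:,:,::-1])
E
```

```text
t: 8.1
position: [0.4531, 0.2516, 0.0682]
tool_rot: [0.0, 0.997, -0.075, 0.001]
ft_force: [-5.6, -3.2, 28.6]
width: 0.006
t 8.1 case xy -0.0539 0.0001 z 0.0682 tool x yaw rel case -0.05 zaxis [ 0.001 -0.001 -1.   ] F [-5.57 -3.22 28.64] w 0.006 j [-0.33  0.62 -0.41  2.17  0.55  0.45 -1.33]
t: 8.9
position: [0.394, 0.1474, 0.228]
tool_rot: [0.0, 0.997, -0.076, 0.0]
ft_force: [1.2, 0.6, -0.0]
width: 0.003
t 9.0 case xy -0.0971 -0.11 z 0.2277 tool x yaw rel case -0.03 zaxis [-0.     0.001 -1.   ] F [-0.31  0.05  0.72] w 0.003 j [ 0.03  0.28 -0.65  2.22  0.25  0.71 -0.94]
```

View pics/pair7.png

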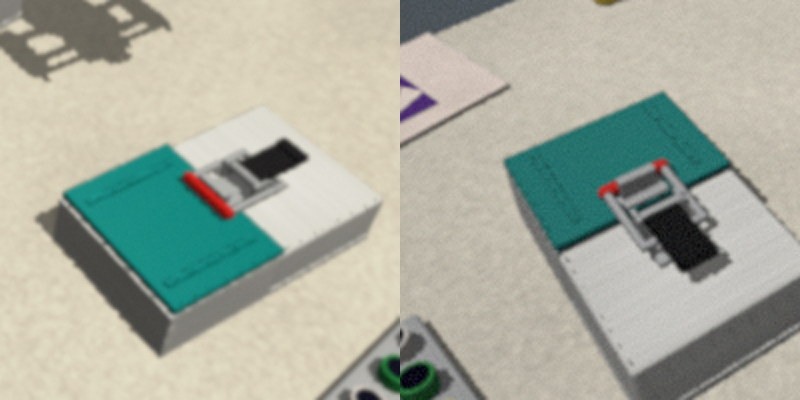

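View pics/side7.png

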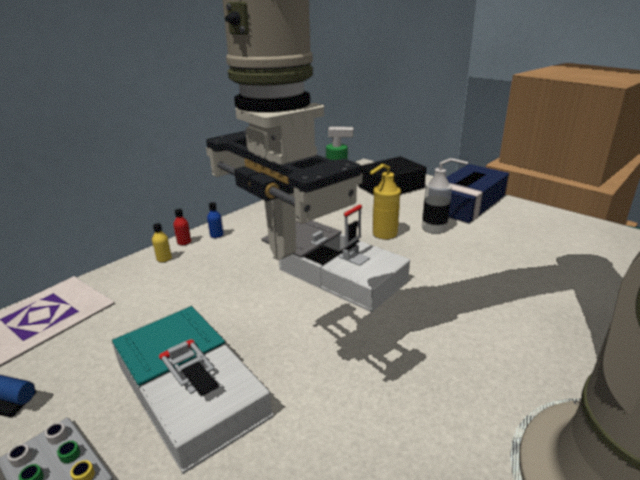

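The lever lies flat (side view, about (205,378)). The red bar is behind the keeper (about (178,348)), the lid gap has closed and the bottle hasn't moved. I'm handing in.

```bash
python3 -c "
from workcell import workorder
print(workorder.finish_job())"
```

```text
the job is handed in; nothing more can be done
None
```

The latch on the teal case is shut and the job is handed in, at about 9 s of the 35 s allowed. `finish_job()` gives no verdict, so the result rests on my own checks.

**What I did:** With the gripper closed, I tipped the red bar over the keeper while the lever stood upright. I then pushed the lever over and down to its stop and backed the arm away.

**Last checks:**
- **Lever:** the tool met the stop at z 68.2 mm with about 29 N. That matches a lever lying flat, whose top is at 68.5 mm. It stayed flat after I released it.
- **Bar and lid:** the pictures show the bar behind the keeper and the gap between lid and deck closed, so the lid is drawn. I judged this by eye and did not measure how far the lid moved.
- **Arm:** it stands clear at z 0.228 m with about 0.8 N on the tool, which is the sensor's noise level.
- **Grey case and bottle:** the arm went over the grey case with no sign of contact. The bottle is where it was in the side picture.

**Disagreement:** my case position was off by up to about 5 px in the scene and side pictures. A fit to the wrist picture agreed with it to about 2 mm, which was close enough for this job.

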